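# Clamp a jar in the crank-operated jar holder

## Robot

A 7-joint arm with a two-finger parallel gripper is mounted at the origin on the work surface. World frame = base frame: x ahead of the robot, y to its left, z up, the work surface at z = 0. Lengths are in mm, angles in rad, forces in N, time in s.
With the tool pointing down it reaches from about 400 to 925 mm from the base axis. Payload 4.1 kg.
Tool frame: the origin (TCP) lies midway between the tips of the shut fingers; the grasp point (between the pads) lies 19 mm behind it (bot.grasp_offset is the distance from the TCP to the grasp point, in mm); z points along the fingers, x is the direction in which the jaws open and shut, and the axes are right-handed (so a half turn about z gives the same grasp; the last joint's range is limited). The gripper opens to 85 mm and grips with 20 to 120 N. Pads are 22 mm wide; open, the fingers measure 114 mm over their backs; the gripper's body (76 mm by 85 mm) begins 54 mm behind the grasp point. The pads swing forward as they close: fully open they stand 13 mm farther back than shut.
Start: joints at [-1.321, 0.398, 0.045, 1.537, -0.019, 1.207, -0.051], TCP at [222.131, 610.902, 231.347] pointing down, gripper open.
Joint ranges: [-2.82, 2.82], [-0.49, 2.23], [-1.37, 1.46], [0, 2.46], [-1.36, 4.5], [0.23, 2], [-2.94, 2.94]. Speed limits (rad/s): [2.57, 2.57, 3.14, 3.14, 3.14, 3.14, 3.14].

## Interface

Orientations are given as a 3x3 rotation matrix whose columns are the frame's x, y, z axes.
In Python, from plant import telemetry, eyes, hand_in, bot gives the robot as it stands.
- The arm moves only by the tool move_arm, never from a script. Its argument "plan" is a list of rows, each a list of 3 entries, a list of its own where there are three numbers: the shift along the tool's x, y, z normalised to -1 to 1, where 1 is 0.3 m, then the turn, a rotation vector about the tool's x, y, z normalised to -1 to 1, where 1 is 60 degrees, then the closure, from -1 (fully open) to 1 (shut). In form: [[[tx, ty, tz], [rx, ry, rz], claw], ...]. A call has 1 to 20 rows; each row is the pose to reach, as a shift and turn from the pose commanded when the call began, along the tool's axes at that moment; what a row does not reach only later rows make up. A row lasts 1/12 s, in which the tool goes at most 41.7 mm and 7.16 degrees, less where a joint would pass 70% of its speed; a pose out of reach is approached as far as the arm can. A call with a number of a shift or a turn outside -1 to 1 is refused whole. A call with a gripper value outside its range is refused whole. The fingers move at their own pace and stop on an object; the grip force is fixed at half the most. Time passes only in rows, so rows that repeat a pose let the fingers close. It gives the time, the measured TCP pose, the force and the opening at its end, in the units of the state.
- telemetry.observe(): the state, without advancing time (a new reading comes with each control period).
- eyes.grab_frame(name): name is "scene" or "top"; returns the picture (420x560x3 uint8, red, green, blue); there is no depth.
- eyes.camera_params(name): a dict with "fovy" (degrees; the focal length in pixels is half the picture's height over the tangent of half this angle, whatever the lens; pixels are square), "cx", "cy" (the principal point, pixels), "rvec" (rotation vector, rad) and "tvec" (3), from world to camera coordinates, as OpenCV has them. Camera axes: x right, y down, z forward; pixel columns grow to the right and rows downward; lengths in mm; the calibration is good to about 2 mm. A picture is of the moment at which its call begins. camera_params takes no time and is no camera call.
- hand_in(): hands the job in, once; it reports no verdict.
The state is a dict: "t": time; "qpos": joint angles; "qvel": joint speeds; "effort": joint torques, N m; "tcp_pos": TCP position; "eef_rot": TCP orientation; "contact_force": force on the tool from outside, world axes, zero at the start; "wrist_torque": the same for the moment, N m; "gripper_width": finger opening in mm.
Only numpy, scipy, OpenCV 4.12 (cv2) and the standard library are available. Lean on these libraries where they do the work, as an engineer would, in place of code of your own. Each camera call takes 0.05 s, during which the arm holds its last target.

## Task

Someone wants to open the jar with one hand: fix it in the jar holder. Swing the holder's folded crank handle up until it stands fully upright, then wind the crank clockwise (seen from above) until the jaw presses the jar firmly into the V-block, firm enough that it cannot be shifted but gently enough not to crack the glass. Let go with the handle left standing upright and the jar upright, and do not touch the jar yourself or disturb the cup, jug or tissue box.

Things in the scene. Friction and masses are not known exactly. Their poses are not given: they have to be found in the camera images.
- clamp: Jar holder fixed to the table: white base plate 130 x 340 mm, 12 mm thick, with a blue gearbox (90 x 90 mm, top 82 mm above the table) at one end. Origin: on the table under the vertical crank axle, the centre of the gearbox. z up; y runs along the plate to the jaw, jar and V-block (plate: y -60 to +280, x -65 to +65 mm).
- crank (a joint): Crank angle about the vertical axle, rad; grows when wound clockwise from above; starts at 0 to 0.8. At 0 the arm points to the holder's -x. The jaw moves 6.37 mm per rad towards the jar. Self-locking by friction. Unloaded it takes about 10 N along the circle at the knob; each newton of squeeze on the jar adds about 0.12 N. Clamped after 1.3 to 4.8 rad of winding, depending on the V-block.
- pivot (a point): Horizontal hinge pin of the folding handle, at the outer end of the steel crank arm (14 mm wide, 8 mm thick, top 100 mm above the table). The pin is 55 mm from the axle, 114 mm above the table, square to the arm, and goes round with the crank.
- handle (a joint): Fold angle of the handle, rad: 0 folded flat along the arm, the knob over the axle; pi/2 = 1.571 upright at its stop, over the end of the arm. A stiff friction hinge (about 2 N at the knob) keeps it where it is left.
- knob (a point): Centre of the red ball knob, 24 mm in diameter, at the end of the 7 mm steel stem, 55 mm from the pivot. Folded it lies over the axle, 114 mm above the table (room for fingers either side of the arm down to 82 mm); upright it stands 169 mm above the table, and circles the axle at 55 mm radius. It spins freely on its stem.
- jaw: Moving jaw: aluminium plate 85 mm wide, from 15 to 81 mm above the table, with a black rubber face towards the jar. Origin: mid-width of that face, near its lower edge (13 mm above the table); it moves along the holder's +y as the crank is wound.
- vblock: Fixed aluminium V-block on the plate's other end, locked at a different place along the plate each time. Origin: at the apex of its V, on the plate. The V (120 degrees) opens towards the jaw, along its -y. A seated jar has its axis about 41.6 mm from the apex.
- jar: Amber glass jar with white lid, 72 mm in diameter, 110 mm high, 0.3 to 0.56 kg, loose on the plate (12 mm above the table) between jaw and V-block. Origin: centre of its underside. Firm at 20 to 70 N of squeeze (40 is right); above 90 N it cracks. Once seated in the V the squeeze climbs about 4 N per 0.01 rad of crank.
- cup: Blue china cup without handle, 74 mm across, 85 mm high, bystander. Origin: centre of its underside.
- jug: Steel insulated jug, 124 mm across, 212 mm high, with a black handle reaching 105 mm out to its -x; bystander. Origin: centre of its underside.
- tissues: Tissue box, 115 x 230 x 65 mm (x, y, z), green and white, bystander. Origin: centre of its underside.

How it is judged (in metres and radians):
On the way, in this order (a step that is already met when the one before it is completed fails the run):
1. the handle has been swung up to stand upright (within 0.2 rad of its stop) (value of joint handle above 1.37 rad), for 0.2 s.
2. the jaw squeezes the jar with more than 20 N, and the jar presses into the V-block (contact force between jaw and jar above 20 N and contact force between vblock and jar above 10 N), for 0.2 s.
At the end, for the whole second after the job is handed in: The jar stands upright (within 0.06 rad) and still in the V-block, squeezed by the jaw with 20 to 70 N, the crank is at rest and its handle still stands upright (at least 1.2 rad) (all of step 2 and contact force between jaw and jar below 70 N and value of joint handle above 1.2 rad and angle between jar's own z axis and vertical below 0.06 rad and linear speed of jar below 0.01 m/s and velocity of joint crank between -0.05 and 0.05 rad/s); the robot touches nothing.
It fails at once if the jar squeezed with more than 90 N (it cracks) (contact force between jaw and jar above 90 N).
It fails at once if the jar touched by the robot (contact force between any of the fingers, the arm and jar above 3 N).
It fails at once if cup, jug or tissue box moved more than 30 mm (distance of any of cup, jug, tissues from where it was at the start of the episode above 0.03 m).
It also fails if it takes over 72 s, if anything falls off the work surface, if the arm or the gripper's body presses on something with over 40 N, if the wrist force passes 120 N, or if a joint passes its speed limit or range.

## Working session

There is one attempt and no reset: what is moved stays moved. The work goes in short steps, Python scripts to look and compute and a tool call to move; the robot and the scene stay as the last step left them, time stands still between calls to the robot, and variables do not carry over. Pictures are saved under pics/ and viewed, and the job is handed in when it is done.

Besides the shell and the picture viewer there is one more tool, called after "Request:" as name(argument=value, ...), one argument or row to a line, values as JSON. move_arm: Moves the arm, as the interface text tells. Scaled input: -1 to 1 covers 0.3 m each way for a shift and 60 degrees each way for a turn. Its arguments: {"type":"object","properties":{"plan":{"type":"array"}},"required":["plan"]}

```bash
ls; mkdir -p pics; python3 - <<'E'
from plant import telemetry, eyes, bot
import cv2
for n in ("scene","top"):
    cv2.imwrite(f"pics/{n}0.png",eyes.grab_frame(n)[:,:,::-1]); print(n,eyes.camera_params(n))
s=telemetry.observe()
for k in s: print(k,s[k])
print([a for a in dir(bot) if a[0]!='_'])
E
```

```text
pics
scene {'fovy': 56.55182813217877, 'cx': 276.7352779040236, 'cy': 211.66560679925416, 'rvec': array([ 2.18977264,  1.04976578, -0.42639088]), 'tvec': array([-385.49359853, -248.31821582, 1355.04979489])}
top {'fovy': 42.83145480186397, 'cx': 278.72283202278896, 'cy': 194.0206203190366, 'rvec': array([ 2.09874141, -2.15337343,  0.1938136 ]), 'tvec': array([  56.03456696,  608.6792909 , 1420.78491287])}
t 0.1
qpos [-1.32099717  0.3991707   0.04503474  1.53778585 -0.01870021  1.2068981
 -0.05069318]
qvel [-2.28936226e-03 -2.47567593e-03  1.29817042e-03 -2.12185455e-03
  5.92417031e-05 -7.55319452e-04 -6.84201002e-04]
effort [ 3.24965273e-03 -4.76262617e+01  1.37005292e+00 -2.54950368e+01
  1.20453353e-02  4.99377988e-03 -1.88667002e-06]
tcp_pos [221.92672531 610.31693342 230.31911281]
eef_rot [[ 3.41656576e-01  9.39824732e-01 -5.07134943e-04]
 [ 9.39823075e-01 -3.41656929e-01 -1.76931250e-03]
 [-1.83610982e-03  1.27880131e-04 -9.99998306e-01]]
contact_force [0.67265928 0.66258492 0.52769359]
wrist_torque [ 0.02806832 -0.02655202  0.00839497]
gripper_width 85.24698226862168
['IKError', 'grasp_offset']
```

View pics/scene0.png

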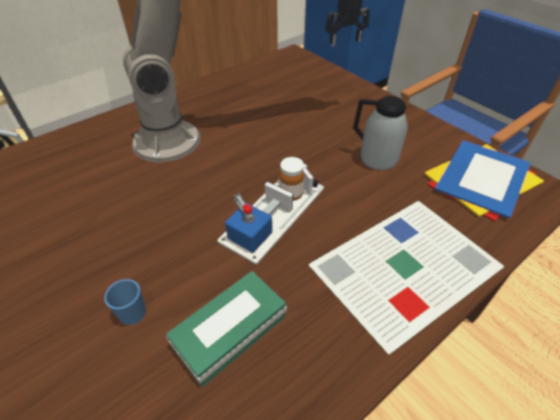

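View pics/top0.png

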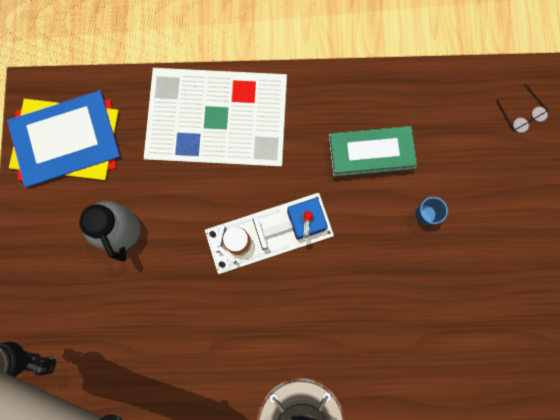

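The scene view shows the holder around (270,210), gearbox (250,228), red knob (247,209) and jar (291,175). The top view shows the knob at (308,216) and the plate from (206,230) to (332,235). The jug, cup and tissue box are well clear of it. Next I'll enlarge the holder area.

```bash
cat > h.py <<'E'
import numpy as np, cv2
from plant import eyes
def P(n):
    p=eyes.camera_params(n); f=210/np.tan(np.radians(p['fovy']/2))
    K=np.array([[f,0,p['cx']],[0,f,p['cy']],[0,0,1]])
    return K,p['rvec'],p['tvec']
def ray(n,uv):
    K,r,t=P(n);R=cv2.Rodrigues(r)[0]
    d=R.T@np.linalg.inv(K)@np.array([uv[0],uv[1],1.]); return -R.T@t,d/np.linalg.norm(d)
def onz(n,uv,z):
    c,d=ray(n,uv); return c+d*(z-c[2])/d[2]
def tri(a,b):
    c1,d1=ray('scene',a);c2,d2=ray('top',b)
    s=np.linalg.lstsq(np.c_[d1,-d2],c2-c1,rcond=None)[0]
    p,q=c1+s[0]*d1,c2+s[1]*d2; return (p+q)/2,np.linalg.norm(p-q)
def proj(n,X):
    K,r,t=P(n); return cv2.projectPoints(np.float64(X).reshape(-1,1,3),r,t,K,None)[0].reshape(-1,2)
def crop(img,x0,y0,x1,y1,s,fn):
    cv2.imwrite(fn,cv2.resize(img[y0:y1,x0:x1],None,fx=s,fy=s,interpolation=cv2.INTER_CUBIC)[:,:,::-1])
def redc(img,x0,y0,x1,y1):
    a=img[y0:y1,x0:x1].astype(int); m=((a[:,:,0]>120)&(a[:,:,1]<70)&(a[:,:,2]<80)).astype(np.uint8)
    M=cv2.moments(m,True); return (M['m10']/M['m00']+x0,M['m01']/M['m00']+y0),M['m00']
E
python3 - <<'E'
from h import *
a=cv2.imread('pics/scene0.png')[:,:,::-1];b=cv2.imread('pics/top0.png')[:,:,::-1]
crop(a,210,150,340,262,6,'pics/sc.png');crop(b,198,186,342,280,5.5,'pics/tc.png')
r1=redc(a,210,150,340,262);r2=redc(b,198,186,342,280);print(r1,r2,tri(r1[0],r2[0]))
E
```

```text
((247.19298245614036, 209.0701754385965), 57.0) ((300.95714285714286, 218.4857142857143), 70.0) (array([532.048666  , -20.56377181, 100.16961666]), np.float64(8.86768293259058))
```

View pics/sc.png

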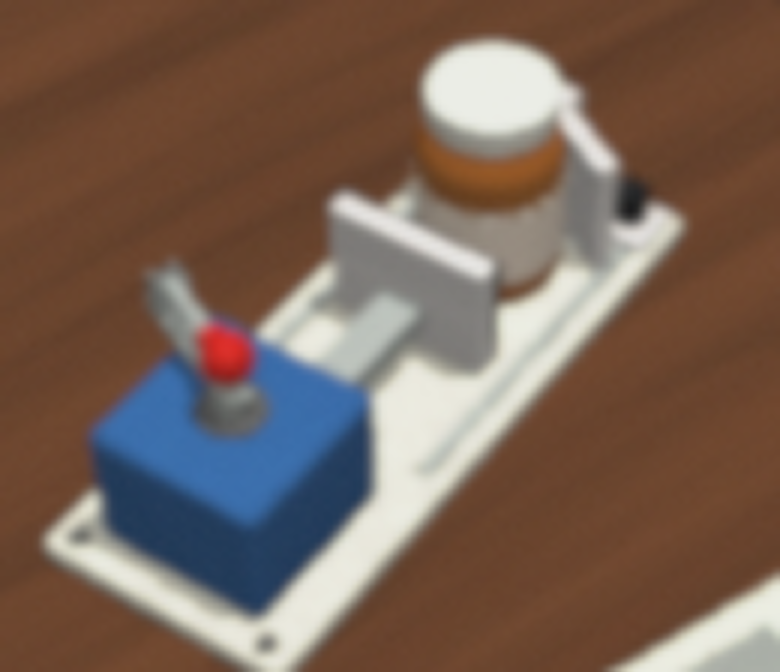

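View pics/tc.png

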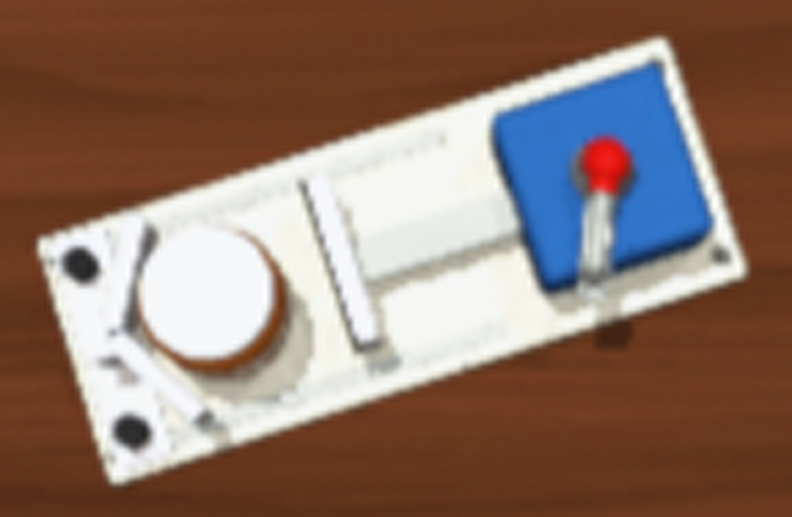

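```bash
cat >> h.py <<'E'
def redk(img,x0,y0,x1,y1):
    a=img[y0:y1,x0:x1].astype(int); m=((a[:,:,0]>130)&(a[:,:,1]<75)&(a[:,:,2]<75)&(a[:,:,0]>2.2*a[:,:,1])).astype(np.uint8)
    n,l,st,c=cv2.connectedComponentsWithStats(m); i=1+np.argmax(st[1:,4]); return c[i]+[x0,y0],st[i,4]
E
python3 - <<'E'
from h import *
a=cv2.imread('pics/scene0.png')[:,:,::-1];b=cv2.imread('pics/top0.png')[:,:,::-1]
r1=redk(a,235,195,262,225);r2=redk(b,295,200,325,235);print(r1,r2,tri(r1[0],r2[0]))
tc=lambda u:(u[0]/5.5+198-.4,u[1]/5.5+186-.4); sc=lambda u:(u[0]/6+210-.4,u[1]/6+150-.4)
c=[onz('top',tc(u),12) for u in [(667,38),(748,275),(112,487),(38,240)]]
for p in c: print('T',p.round(1), proj('scene',p))
for u in [(45,543),(685,225)]: print('S',onz('scene',sc(u),12).round(1))
c=np.array(c); 
print([np.linalg.norm(c[i]-c[i-1]) for i in range(4)])
y=(c[2]+c[3]-c[0]-c[1]);y/=np.linalg.norm(y); x=(c[1]-c[0]+c[2]-c[3]);x/=np.linalg.norm(x)
print('y',y,'x?',x, np.degrees(np.arctan2(y[1],y[0])), 'ctr',c.mean(0), 'axle',c.mean(0)-110*y)
print('jaw/ gb corners z82 top:',[onz('top',tc(u),82).round(1) for u in [(655,65),(711,240),(550,292),(495,120)]])
print('arm end', onz('top',tc((592,288)),100), onz('scene',sc((165,270)),105), 'axle S',onz('scene',sc((230,415)),85))
print('tri corner',tri(sc((95,435)),tc((711,240))), tri(sc((258,527)),tc((655,65))))
print('jawtop mid', onz('top',tc((340,262)),81),'jar lid ctr',onz('top',tc((208,294)),122))
print('vb apex top?',onz('top',tc((125,330)),70))
E
```

```text
(array([247.03921569, 208.7254902 ]), np.int32(51)) (array([307.47540984, 215.54098361]), np.int32(61)) (array([540.20716623, -32.52176734, 114.83697217]), np.float64(2.192992524823289))
T [619.3 -73.9  12. ] [[254.12747239 262.26251949]]
T [ 495.6 -110.3   12. ] [[215.28315324 239.61188423]]
T [397.1 213.9  12. ] [[286.12340898 170.13920741]]
T [522.8 251.1  12. ] [[322.38451247 186.31172364]]
S [ 500.1 -107.4   12. ]
S [528.  251.9  12. ]
[np.float64(338.9618041193934), np.float64(128.9434645329456), np.float64(338.85070812007865), np.float64(131.09872252855865)]
y [-0.28769397  0.95772239  0.        ] x? [-0.95915759 -0.28287225  0.        ] 106.71994740940583 ctr [508.73017586  70.2172478   12.        ] axle [540.37651216 -35.13221541  12.        ]
jaw/ gb corners z82 top: [array([593.1, -61.9,  82. ]), array([506. , -85.8,  82. ]), array([482.7,  -6.8,  82. ]), array([567.7,  17.5,  82. ])]
arm end [482.34397647 -26.29965658 100.        ] [474.95311411 -16.94031299 105.        ] axle S [546.22741239 -35.00980028  85.        ]
tri corner (array([508.66786806, -83.54026424,  73.27935471]), np.float64(7.019826372000488)) (array([595.40317177, -60.1548562 ,  76.21366734]), np.float64(5.147195203351248))
jawtop mid [500.02326812  94.74249936  81.        ] jar lid ctr [481.98886385 155.74765674 122.        ]
vb apex top? [470.65883497 200.62046915  70.        ]
```

```bash
python3 - <<'E'
from h import *
tc=lambda u:(u[0]/5.5+198-.4,u[1]/5.5+186-.4); sc=lambda u:(u[0]/6+210-.4,u[1]/6+150-.4)
for n,k,e in (('top',tc((605,163)),tc((592,285))),('scene',sc((227,354)),sc((168,272)))):
  K=onz(n,k,114)
  for z in (104,114):
    E=onz(n,e,z); d=E-K; print(n,z,K.round(1),E.round(1),np.hypot(*d[:2]),np.degrees(np.arctan2(d[1],d[0])))
# predicted pivots for angles
for ang in (165,170,175):
  p=np.array([540.2+55*np.cos(np.radians(ang)),-33+55*np.sin(np.radians(ang)),112]); 
  t=proj('top',p)[0];s=proj('scene',p)[0]; print(ang,(t-[198-.4,186-.4])*5.5,(s-[210-.4,150-.4])*6)
E
```

```text
top 104 [540.6 -33.9 114. ] [483.4 -26.1 104. ] 57.699996291566244 172.3140171272813
top 114 [540.6 -33.9 114. ] [482.4 -25.7 114. ] 58.758494528368075 171.962290530598
scene 104 [540.3 -30.1 114. ] [475.9 -16.1 104. ] 65.9279902718305 167.72923725957781
scene 114 [540.3 -30.1 114. ] [484.9 -21.4 114. ] 56.11566351166799 171.01982902232268
165 [576.9735173  275.94090946] [176.28343258 275.44758499]
170 [586.90626422 277.86861329] [165.88182378 278.94878557]
175 [596.9643654  278.92695478] [155.85753157 283.06078187]
```

```bash
cat >> h.py <<'E'
from plant import telemetry
def plan_to(target,cmd,R):
    "normalised shift from commanded pos in tool axes"
    return (R.T@(np.array(target)-np.array(cmd))/300).round(3)
E
python3 - <<'E'
from h import *
print('jug',onz('top',(100,222),212),'jug base scene',onz('scene',(382,163),0))
s=telemetry.observe();R=s['eef_rot'];cmd=[222.131,610.902,231.347]
R=np.array([[.342,.94,0],[.94,-.342,0],[0,0,-1]])
for t in ([350,420,260],[450,200,260],[540,-32,220]): print(plan_to(t,cmd,R)); cmd=t
E
```

```text
jug [523.10136703 478.21369313 212.        ] jug base scene [554.53310999 485.9869099    0.        ]
[-0.452  0.618 -0.096]
[-0.575  0.564  0.   ]
[-0.624  0.546  0.133]
```

Request:
move_arm(
  plan=[
    [[-0.47,0.56,-0.1],[0,0,0],-1],
    [[-0.47,0.56,-0.1],[0,0,0],-1],
    [[-0.47,0.56,-0.1],[0,0,0],-1],
    [[-0.47,0.56,-0.1],[0,0,0],-1],
    [[-0.47,0.56,-0.1],[0,0,0],-1],
    [[-0.47,0.56,-0.1],[0,0,0],-1],
    [[-0.47,0.56,-0.1],[0,0,0],-1],
    [[-0.47,0.56,-0.1],[0,0,0],-1],
  ],
)

```text
t: 0.77
tcp_pos: [332.0, 420.6, 261.4]
eef_rot: [[0.343, 0.939, -0.0], [0.939, -0.343, 0.001], [0.001, -0.001, -1.0]]
contact_force: [-0.3, 0.6, -0.2]
gripper_width: 85.3
```

Request:
move_arm(
  plan=[
    [[-0.57,0.6,0],[0,0,0],-1],
    [[-0.57,0.6,0],[0,0,0],-1],
    [[-0.57,0.6,0],[0,0,0],-1],
    [[-0.57,0.6,0],[0,0,0],-1],
    [[-0.57,0.6,0],[0,0,0],-1],
    [[-0.57,0.6,0],[0,0,0],-1],
    [[-0.57,0.6,0],[0,0,0],-1],
    [[-0.57,0.6,0],[0,0,0],-1],
  ],
)

```text
t: 1.43
tcp_pos: [443.0, 198.4, 261.0]
eef_rot: [[0.344, 0.939, -0.0], [0.939, -0.344, 0.0], [0.0, -0.0, -1.0]]
contact_force: [0.1, 0.6, 0.1]
gripper_width: 85.3
```

Request:
move_arm(
  plan=[
    [[-0.613,0.57,0.1],[0,0,-0.183],-1],
    [[-0.613,0.57,0.1],[0,0,-0.183],-1],
    [[-0.613,0.57,0.1],[0,0,-0.183],-1],
    [[-0.613,0.57,0.1],[0,0,-0.183],-1],
    [[-0.613,0.57,0.1],[0,0,-0.183],-1],
    [[-0.613,0.57,0.1],[0,0,-0.183],-1],
    [[-0.613,0.57,0.304],[0,0,-0.183],-1],
    [[-0.613,0.57,0.304],[0,0,-0.183],-1],
    [[-0.613,0.57,0.304],[0,0,-0.183],-1],
    [[-0.613,0.57,0.304],[0,0,-0.183],-1],
  ],
)

```text
t: 2.27
tcp_pos: [540.1, -29.5, 168.8]
eef_rot: [[0.153, 0.988, -0.003], [0.988, -0.153, 0.0], [-0.0, -0.003, -1.0]]
contact_force: [-0.5, 0.5, 0.9]
gripper_width: 85.3
```

```bash
python3 - <<'E'
from h import *
a=eyes.grab_frame('scene');b=eyes.grab_frame('top')
crop(a,200,130,340,262,4,'pics/sc1.png');crop(b,198,150,342,280,4,'pics/tc1.png')
x=np.vstack([cv2.imread('pics/sc1.png')[:,:560],cv2.imread('pics/tc1.png')[:,:560]]); 
x=np.hstack([cv2.resize(cv2.imread(f'pics/{n}1.png'),(400,380)) for n in('sc','tc')]);cv2.imwrite('pics/v1.png',x)
s=telemetry.observe();print(s['tcp_pos'],s['eef_rot'],s['t'])
E
```

```text
[541.79616058 -29.98447099 171.26553168] [[ 1.52590125e-01  9.88287239e-01  2.14180225e-03]
 [ 9.88288756e-01 -1.52592406e-01  9.44525225e-04]
 [ 1.26028499e-03  1.97259386e-03 -9.99997260e-01]] 2.3667
```

View pics/v1.png

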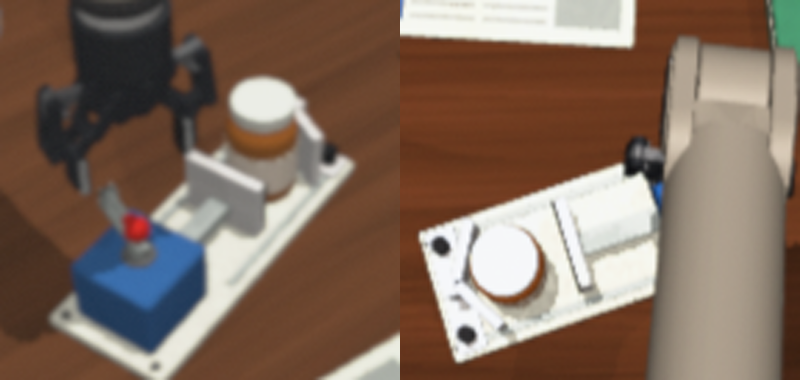

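Both fingers straddle the knob, which sits at (137,227) in the left crop with the fingertips above it on either side. Next I'll go down and close.

Request:
move_arm(
  plan=[
    [[-0.008,-0.005,0.1],[0,0,0],-1],
    [[-0.008,-0.005,0.2],[0,0,0],-1],
    [[-0.008,-0.005,0.247],[0,0,0],-1],
    [[-0.008,-0.005,0.247],[0,0,0],-1],
    [[-0.008,-0.005,0.247],[0,0,0],-0.2],
    [[-0.008,-0.005,0.247],[0,0,0],0.1],
  ],
)

```text
t: 2.87
tcp_pos: [540.6, -33.9, 98.2]
eef_rot: [[0.155, 0.988, 0.004], [0.988, -0.155, 0.001], [0.001, 0.004, -1.0]]
contact_force: [-0.5, 0.4, -0.2]
gripper_width: 63.9
```

```bash
python3 - <<'E'
from h import *
a=eyes.grab_frame('scene')
crop(a,200,130,320,242,5,'pics/sc2.png')
s=telemetry.observe();print(s['tcp_pos'],s['contact_force'],s['gripper_width'],s['t'])
E
```

```text
[540.5638644  -34.07387499  98.21286248] [-0.05274988 -0.24672491  0.09191161] 56.02634567086193 2.9167
```

View pics/sc2.png

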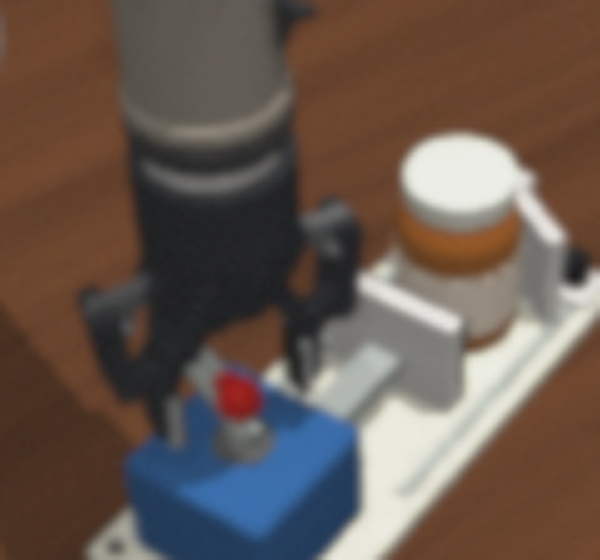

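The knob at (238,395) lies between the pads at (175,425) and (305,370), so I'll close.

Request:
move_arm(
  plan=[
    [[0,0,0],[0,0,0],1],
    [[0,0,0],[0,0,0],1],
    [[0,0,0],[0,0,0],1],
    [[0,0,0],[0,0,0],1],
    [[0,0,0],[0,0,0],1],
    [[0,0,0],[0,0,0],1],
  ],
)

```text
t: 3.42
tcp_pos: [539.8, -33.1, 96.9]
eef_rot: [[0.156, 0.988, 0.002], [0.988, -0.156, 0.002], [0.002, 0.002, -1.0]]
contact_force: [0.2, 4.1, 5.7]
gripper_width: 21.0
```

Request:
move_arm(
  plan=[
    [[0,-0.001,-0.016],[0,0,0],1],
    [[0,-0.003,-0.032],[0,0,0],1],
    [[0,-0.006,-0.047],[0,0,0],1],
    [[0,-0.011,-0.063],[0,0,0],1],
    [[0,-0.017,-0.077],[0,0,0],1],
    [[0,-0.025,-0.092],[0,0,0],1],
    [[0,-0.033,-0.105],[0,0,0],1],
    [[0,-0.043,-0.118],[0,0,0],1],
    [[0,-0.054,-0.13],[0,0,0],1],
    [[0,-0.065,-0.14],[0,0,0],1],
    [[0,-0.065,-0.14],[0,0,0],1],
  ],
)

```text
t: 4.33
tcp_pos: [516.0, -29.2, 137.1]
eef_rot: [[0.156, 0.988, -0.006], [0.988, -0.156, 0.004], [0.003, -0.007, -1.0]]
contact_force: [-2.7, 7.0, -5.4]
gripper_width: 20.2
```

```bash
python3 - <<'E'
from h import *
a=eyes.grab_frame('scene')
crop(a,200,130,320,242,5,'pics/sc3.png')
s=telemetry.observe();print(s['tcp_pos'],s['contact_force'],s['gripper_width'],s['t'])
E
```

```text
[515.95385634 -29.20121791 137.01674361] [-3.06953756  8.10082281 -4.33686135] 20.115630483541768 4.3833
```

View pics/sc3.png

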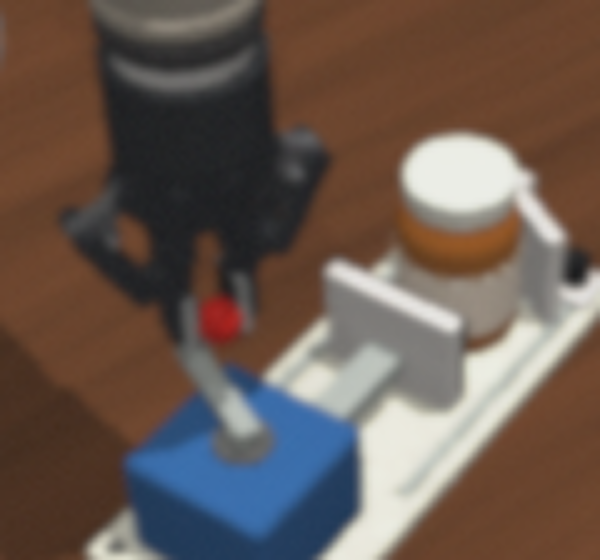

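```bash
python3 - <<'E'
from h import *
a=cv2.imread('pics/sc3.png')[:,:,::-1]
r=redk(a,0,0,600,560); uv=r[0]/5+[200-.4,130-.4]; print(r,uv)
c,d=ray('scene',uv); n=np.array([.156,.988,0]); p0=np.array([540.3,-33,114])
X=c+d*(n@(p0-c))/(n@d); print(X)
b=np.array([.988,-.156,0]); tcp=np.array([515.95,-29.2,137.0]); print('rel tool y',b@(X-tcp),'z up',X[2]-tcp[2], 'along from pivot',b@(X-p0)+55, X[2]-114)
E
```

```text
(array([220.59099617, 318.18678161]), np.int32(1044)) [243.71819923 193.23735632]
[532.34863109 -31.7445207  161.82737976]
rel tool y 16.59879274549168 z up 24.827379757020935 along from pivot 46.94819274549177 47.827379757020935
```

```bash
python3 - <<'E'
from h import *
uv=np.array([243.7,193.2]); n=np.array([.156,.988,0]);b=np.array([.988,-.156,0])
for k in ([540.3,-33,114],[543,-33,114],[540.3,-30.1,114]):
  k=np.array(k); th=np.radians(np.arange(20,90,4)); X=k-55*b+55*(np.cos(th)[:,None]*b+np.sin(th)[:,None]*np.array([0,0,1]))
  e=np.linalg.norm(proj('scene',X)-uv,axis=1); i=e.argmin(); print(k,np.degrees(th[i]),e[i],X[i],proj('scene',X[i]), proj('scene',k))
E
```

```text
[540.3 -33.  114. ] 44.0 1.503826564001083 [525.04892475 -30.59193549 152.20621038] [[242.63857503 194.26530342]] [[246.48416936 209.12272753]]
[543 -33 114] 48.00000000000001 1.0180933682680589 [525.02055715 -30.1611406  154.8729654 ] [[242.69974796 193.38976289]] [[247.12012708 209.73592542]]
[540.3 -30.1 114. ] 44.0 0.5490341374459656 [525.04892475 -27.69193549 152.20621038] [[243.61473623 193.74237309]] [[247.43676247 208.59089432]]
```

Request:
move_arm(
  plan=[
    [[0,0,0],[0,0,0],0],
    [[0,0,0],[0,0,0],0],
    [[0,0,0],[0,0,0],0],
    [[0,0,0],[0,0,0],0],
    [[0,0.02,0.005],[0,0,0],0],
    [[0,0.033,0.008],[0,0,0],0],
    [[0,0.033,0.008],[0,0,0],0],
  ],
)

```text
t: 4.97
tcp_pos: [530.3, -33.6, 135.7]
eef_rot: [[0.157, 0.988, 0.001], [0.988, -0.157, -0.001], [-0.0, 0.001, -1.0]]
contact_force: [-0.3, 0.1, 0.4]
gripper_width: 42.8
```

```bash
python3 - <<'E'
from h import *
a=eyes.grab_frame('scene')
crop(a,200,130,320,242,5,'pics/sc4.png')
s=telemetry.observe();print(s['tcp_pos'],s['contact_force'],s['gripper_width'],s['t'])
E
```

```text
[529.72621358 -33.48954785 135.53109259] [-0.46597119  0.25957288 -0.59198262] 42.38538318330365 5.0167
```

View pics/sc4.png

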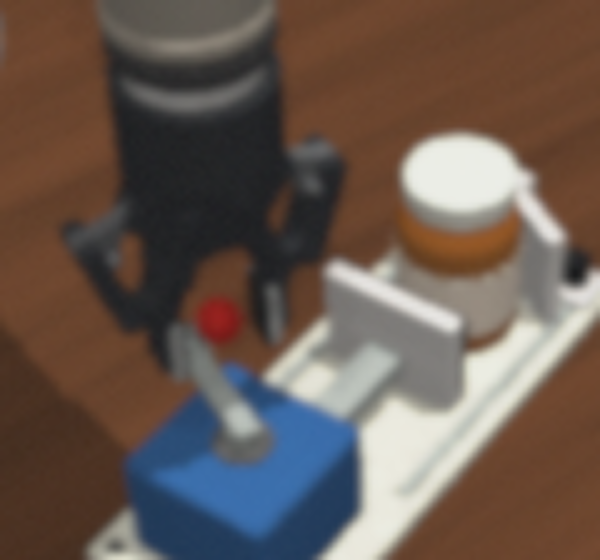

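Request:
move_arm(
  plan=[
    [[0.006,-0.01,0],[0,0,0],0],
    [[0.006,-0.01,0],[0,0,0],0.5],
    [[0.006,-0.01,0],[0,0,0],1],
    [[0.006,-0.01,0],[0,0,0],1],
    [[0.006,-0.01,0],[0,0,0],1],
    [[0.006,-0.01,0],[0,0,0],1],
  ],
)

```text
t: 5.52
tcp_pos: [526.2, -30.6, 135.6]
eef_rot: [[0.156, 0.988, -0.0], [0.988, -0.156, 0.0], [0.0, -0.001, -1.0]]
contact_force: [-0.8, 0.9, 1.1]
gripper_width: 20.6
```

```bash
python3 - <<'E'
from h import *
a=eyes.grab_frame('scene')
crop(a,200,130,320,242,5,'pics/sc5.png')
s=telemetry.observe();print(s['tcp_pos'],s['contact_force'],s['gripper_width'],s['t'])
E
```

```text
[526.14468571 -30.59868152 135.59205564] [-1.15499919  0.2571787   1.86590157] 21.113020704683215 5.5667
```

View pics/sc5.png

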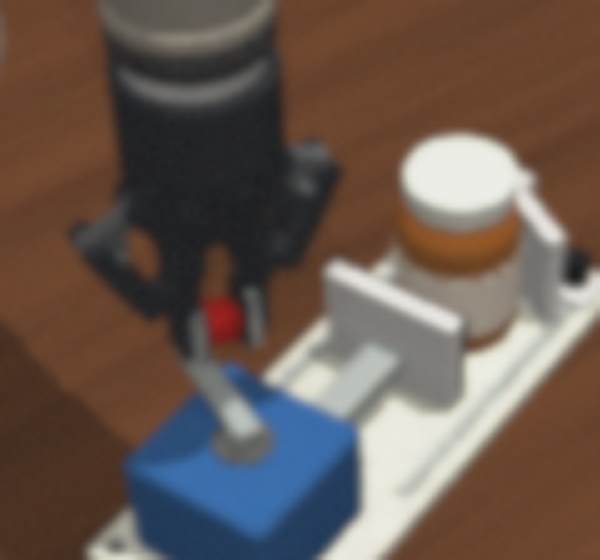

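The ball at (222,318) is now well centred between the pads. Next I'll swing it up further.

Request:
move_arm(
  plan=[
    [[0,-0.006,-0.005],[0,0,0],1],
    [[0,-0.012,-0.01],[0,0,0],1],
    [[0,-0.018,-0.015],[0,0,0],1],
    [[0,-0.025,-0.02],[0,0,0],1],
    [[0,-0.032,-0.024],[0,0,0],1],
    [[0,-0.039,-0.028],[0,0,0],1],
    [[0,-0.046,-0.032],[0,0,0],1],
    [[0,-0.053,-0.035],[0,0,0],1],
    [[0,-0.061,-0.038],[0,0,0],1],
    [[0,-0.068,-0.04],[0,0,0],1],
    [[0,-0.076,-0.043],[0,0,0],1],
    [[0,-0.084,-0.045],[0,0,0],1],
    [[0,-0.092,-0.047],[0,0,0],1],
    [[0,-0.099,-0.048],[0,0,0],1],
  ],
)

```text
t: 6.73
tcp_pos: [498.8, -26.4, 151.2]
eef_rot: [[0.157, 0.988, 0.004], [0.988, -0.157, 0.0], [0.001, 0.004, -1.0]]
contact_force: [5.6, -0.0, -1.6]
gripper_width: 20.8
```

```bash
python3 - <<'E'
from h import *
a=eyes.grab_frame('scene')
crop(a,200,130,320,242,5,'pics/sc6.png')
s=telemetry.observe();print(s['tcp_pos'],s['contact_force'],s['gripper_width'],s['t'])
E
```

```text
[498.42493176 -26.31154749 151.27704018] [ 4.46584886  0.58195131 -0.68266722] 20.890709695645256 6.7833
```

View pics/sc6.png

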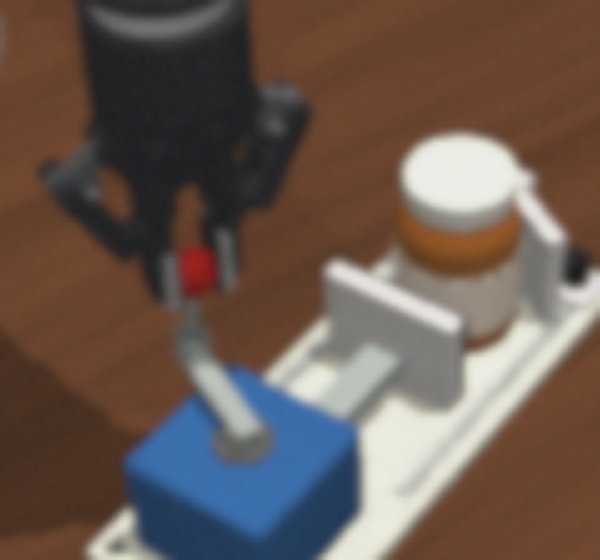

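The handle is nearly upright: ball at (197,270), pivot at (185,340).

Request:
move_arm(
  plan=[
    [[0,-0.006,-0.001],[0,0,0],1],
    [[0,-0.012,-0.001],[0,0,0],1],
    [[0,-0.018,-0.002],[0,0,0],1],
    [[0,-0.024,-0.002],[0,0,0],1],
    [[0,-0.024,-0.002],[0,0,0],1],
  ],
)

```text
t: 7.2
tcp_pos: [492.3, -25.3, 152.3]
eef_rot: [[0.157, 0.988, 0.006], [0.988, -0.157, 0.0], [0.001, 0.006, -1.0]]
contact_force: [5.5, -0.0, -0.6]
gripper_width: 20.5
```

Request:
move_arm(
  plan=[
    [[0,-0.006,0],[0,0,0],1],
    [[0,-0.012,0],[0,0,0],1],
    [[0,-0.018,0],[0,0,0],1],
    [[0,-0.018,0],[0,0,0],1],
  ],
)

```text
t: 7.53
tcp_pos: [487.4, -24.5, 152.6]
eef_rot: [[0.157, 0.988, 0.007], [0.988, -0.157, 0.0], [0.001, 0.007, -1.0]]
contact_force: [6.3, 0.3, -0.2]
gripper_width: 21.0
```

```bash
python3 - <<'E'
from h import *
a=eyes.grab_frame('scene')
crop(a,200,130,320,242,5,'pics/sc7.png')
s=telemetry.observe();print(s['tcp_pos'],s['contact_force'],s['gripper_width'],s['t'])
E
```

```text
[487.37038175 -24.4906248  152.57470718] [5.9034157  0.64757107 1.05336258] 20.73269178611477 7.5833
```

View pics/sc7.png

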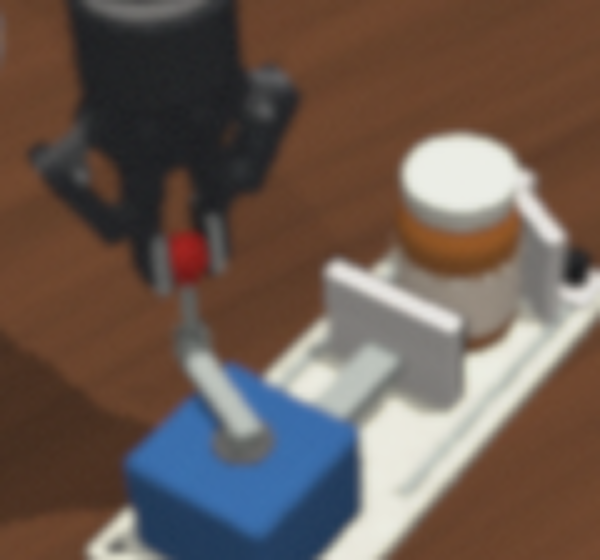

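Request:
move_arm(
  plan=[
    [[0,-0.005,0],[0,0,0],1],
    [[0,-0.01,0],[0,0,0],1],
    [[0,-0.01,0],[0,0,0],1],
  ],
)

```text
t: 7.83
tcp_pos: [484.0, -24.0, 152.4]
eef_rot: [[0.157, 0.988, 0.006], [0.988, -0.157, 0.0], [0.001, 0.006, -1.0]]
contact_force: [4.8, -0.2, 1.0]
gripper_width: 20.9
```

Request:
move_arm(
  plan=[
    [[0,-0.005,0],[0,0,0],1],
    [[0,-0.01,0],[0,0,0],1],
    [[0,-0.01,0],[0,0,0],1],
  ],
)

```text
t: 8.08
tcp_pos: [482.7, -23.7, 152.5]
eef_rot: [[0.157, 0.988, 0.01], [0.988, -0.157, -0.0], [0.001, 0.01, -1.0]]
contact_force: [10.0, -1.0, -4.1]
gripper_width: 20.8
```

```bash
python3 - <<'E'
from h import *
s=telemetry.observe();print(s['tcp_pos'],s['contact_force'],s['qpos'].round(3) if hasattr(s['qpos'],'round') else s['qpos'],s['t'])
E
```

```text
[482.71141456 -23.74610625 152.4982038 ] [10.04605794 -1.00288694 -4.13975965] [-0.495  0.198  0.514  2.033 -0.121  0.929  1.495] 8.0833
```

The handle has reached its stop: the force jumped to 10 N and motion stalled. Now I'll wind, turning the tool with the crank, 0.5 rad first.

Request:
move_arm(
  plan=[
    [[0.01,0.004,0],[0,0,0.048],1],
    [[0.019,0.005,0],[0,0,0.095],1],
    [[0.029,0.006,0],[0,0,0.143],1],
    [[0.038,0.008,0],[0,0,0.191],1],
    [[0.048,0.01,0],[0,0,0.239],1],
    [[0.057,0.013,0],[0,0,0.287],1],
    [[0.066,0.016,0],[0,0,0.334],1],
    [[0.075,0.019,0],[0,0,0.382],1],
    [[0.084,0.023,0],[0,0,0.43],1],
    [[0.093,0.028,0],[0,0,0.477],1],
  ],
)

```text
t: 8.92
tcp_pos: [490.5, -3.2, 152.2]
eef_rot: [[0.615, 0.788, -0.002], [0.788, -0.615, -0.006], [-0.006, 0.003, -1.0]]
contact_force: [-3.4, -10.0, 9.0]
gripper_width: 20.7
```

```bash
cat >> h.py <<'E'
def stat(fn=None,ax=(540.2,-33)):
    s=telemetry.observe();R=np.array(s['eef_rot']);p=np.array(s['tcp_pos']);F=R.T@np.array(s['contact_force'])
    d=p[:2]-np.array(ax); phi=np.arctan2(d[1],d[0])
    t=np.array([np.sin(phi),-np.cos(phi)]); f=np.array(s['contact_force'])[:2]
    print('t',round(s['t'],2),'tcp',p.round(1),'rho',np.hypot(*d).round(2),'phi',np.degrees(phi).round(2),'toolx',np.degrees(np.arctan2(R[1,0],R[0,0])).round(1),'Ftool',F.round(1),'Ftan',(f@t).round(2),'Frad',(f@d/np.hypot(*d)).round(2),'w',round(s['gripper_width'],1),'q7',round(s['qpos'][6],2))
    if fn:
        a=eyes.grab_frame('scene'); crop(a,200,130,330,242,5,fn)
E
python3 -c "
from h import *
stat('pics/sc8.png')"
```

```text
t 8.92 tcp [490.5  -3.2 152.2] rho 57.94 phi 149.02 toolx 52.0 Ftool [-10.    3.5  -8.9] Ftan -10.32 Frad -2.23 w 20.7 q7 0.97
```

View pics/sc8.png

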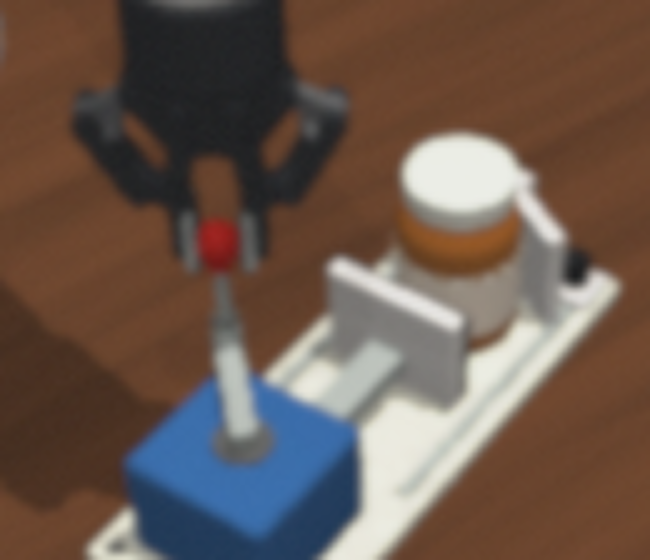

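Request:
move_arm(
  plan=[
    [[0.01,0,0],[0,0,0.048],1],
    [[0.019,0.001,0],[0,0,0.095],1],
    [[0.029,0.002,0],[0,0,0.143],1],
    [[0.038,0.004,0],[0,0,0.191],1],
    [[0.048,0.006,0],[0,0,0.239],1],
    [[0.057,0.009,0],[0,0,0.287],1],
    [[0.066,0.012,0],[0,0,0.334],1],
    [[0.075,0.015,0],[0,0,0.382],1],
    [[0.084,0.019,0],[0,0,0.43],1],
    [[0.093,0.024,0],[0,0,0.477],1],
    [[0.101,0.028,0],[0,0,0.525],1],
    [[0.109,0.034,0],[0,0,0.573],1],
    [[0.117,0.039,0],[0,0,0.621],1],
    [[0.125,0.045,0],[0,0,0.668],1],
    [[0.132,0.052,0],[0,0,0.716],1],
    [[0.139,0.059,0],[0,0,0.764],1],
    [[0.145,0.066,0],[0,0,0.812],1],
    [[0.151,0.073,0],[0,0,0.859],1],
    [[0.157,0.081,0],[0,0,0.907],1],
    [[0.163,0.089,0],[0,0,0.955],1],
  ],
)

```text
t: 10.63
tcp_pos: [537.7, 23.0, 151.9]
eef_rot: [[0.996, -0.09, -0.011], [-0.09, -0.996, 0.0], [-0.011, 0.001, -1.0]]
contact_force: [-10.6, -2.2, 16.5]
gripper_width: 20.5
```

```bash
python3 -c "
from h import *
stat('pics/sc9.png')"
```

```text
t 10.63 tcp [537.7  23.  151.9] rho 56.03 phi 92.58 toolx -5.2 Ftool [-10.6   3.2 -16.4] Ftan -10.7 Frad -1.75 w 20.5 q7 0.06
```

View pics/sc9.png

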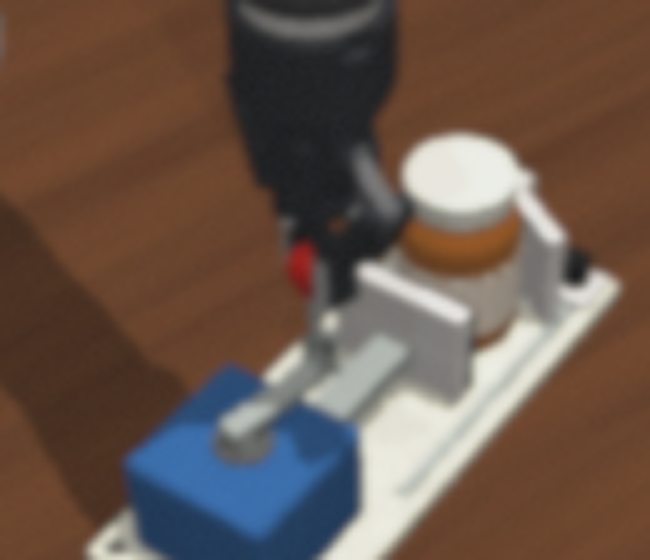

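```bash
python3 -c "
from h import *
a=cv2.imread('pics/sc9.png')[:,:,::-1]; print(redk(a,0,0,650,560))
for ph in (88,92.6,97):
  for th in (70,80,90):
    u=np.array([np.cos(np.radians(ph)),np.sin(np.radians(ph)),0]);p=np.array([540.2,-33,114])+55*u
    k=p+55*(-np.cos(np.radians(th))*u+np.sin(np.radians(th))*np.array([0,0,1]))
    print(ph,th,((proj('scene',[p,k])-[199.6,129.6])*5).round())
"
```

```text
(array([300.61214953, 262.4088785 ]), np.int32(428))
88 70 [[325. 350.]
 [290. 291.]]
88 80 [[325. 350.]
 [305. 279.]]
88 90 [[325. 350.]
 [322. 270.]]
92.6 70 [[320. 346.]
 [286. 288.]]
92.6 80 [[320. 346.]
 [301. 275.]]
92.6 90 [[320. 346.]
 [316. 265.]]
97 70 [[314. 341.]
 [283. 285.]]
97 80 [[314. 341.]
 [296. 272.]]
97 90 [[314. 341.]
 [310. 261.]]
```

Request:
move_arm(
  plan=[
    [[0.01,-0.001,-0.003],[0,0,0.048],1],
    [[0.019,-0.002,-0.006],[0,0,0.095],1],
    [[0.029,-0.002,-0.007],[0,0,0.143],1],
    [[0.038,0,-0.007],[0,0,0.191],1],
    [[0.048,0.002,-0.007],[0,0,0.239],1],
    [[0.057,0.005,-0.007],[0,0,0.287],1],
    [[0.066,0.008,-0.007],[0,0,0.334],1],
    [[0.075,0.011,-0.007],[0,0,0.382],1],
    [[0.084,0.015,-0.007],[0,0,0.43],1],
    [[0.093,0.02,-0.007],[0,0,0.477],1],
    [[0.101,0.024,-0.007],[0,0,0.525],1],
    [[0.109,0.03,-0.007],[0,0,0.573],1],
    [[0.117,0.035,-0.007],[0,0,0.621],1],
    [[0.125,0.041,-0.007],[0,0,0.668],1],
    [[0.132,0.048,-0.007],[0,0,0.716],1],
    [[0.139,0.055,-0.007],[0,0,0.764],1],
    [[0.145,0.062,-0.007],[0,0,0.812],1],
    [[0.151,0.069,-0.007],[0,0,0.859],1],
    [[0.157,0.077,-0.007],[0,0,0.907],1],
    [[0.163,0.085,-0.007],[0,0,0.955],1],
  ],
)

```text
t: 12.35
tcp_pos: [584.5, 1.4, 152.2]
eef_rot: [[0.466, -0.885, -0.012], [-0.885, -0.466, 0.011], [-0.015, 0.005, -1.0]]
contact_force: [-5.6, 8.7, 4.9]
gripper_width: 20.9
```

```bash
python3 -c "
from h import *
stat('pics/sc10.png')"
```

```text
t 12.35 tcp [584.5   1.4 152.2] rho 56.09 phi 37.83 toolx -62.2 Ftool [-10.3   0.9  -4.8] Ftan -10.26 Frad 0.92 w 20.9 q7 -0.71
```

View pics/sc10.png

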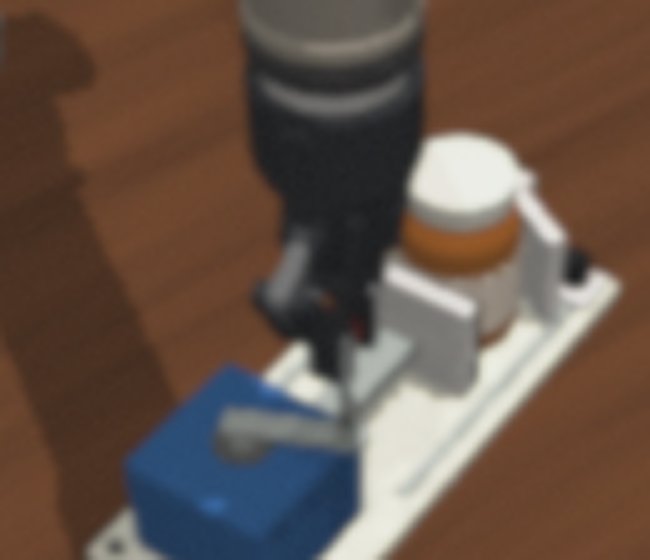

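Request:
move_arm(
  plan=[
    [[0.01,-0.001,0],[0,0,0.048],1],
    [[0.019,-0.002,0],[0,0,0.095],1],
    [[0.029,-0.001,0],[0,0,0.143],1],
    [[0.038,0.001,0],[0,0,0.191],1],
    [[0.048,0.003,0],[0,0,0.239],1],
    [[0.057,0.006,0],[0,0,0.287],1],
    [[0.066,0.009,0],[0,0,0.334],1],
    [[0.075,0.012,0],[0,0,0.382],1],
    [[0.084,0.016,0],[0,0,0.43],1],
    [[0.093,0.021,0],[0,0,0.477],1],
    [[0.101,0.025,0],[0,0,0.525],1],
    [[0.109,0.031,0],[0,0,0.573],1],
  ],
)

```text
t: 13.4
tcp_pos: [595.5, -29.5, 152.3]
eef_rot: [[-0.113, -0.994, -0.004], [-0.994, 0.113, 0.013], [-0.013, 0.005, -1.0]]
contact_force: [2.1, 11.5, -0.2]
gripper_width: 20.9
```

```bash
python3 -c "
from h import *
stat('pics/sc11.png')
b=eyes.grab_frame('top'); crop(b,198,186,342,280,5,'pics/tc11.png')"
```

```text
t 13.4 tcp [595.5 -29.5 152.3] rho 55.45 phi 3.67 toolx -96.5 Ftool [-11.6  -0.8   0.3] Ftan -11.31 Frad 2.81 w 20.9 q7 -1.16
```

View pics/sc11.png

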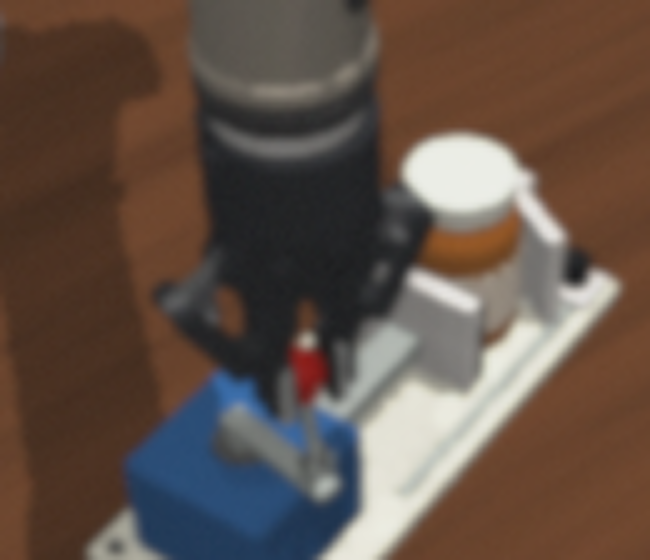

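View pics/tc11.png

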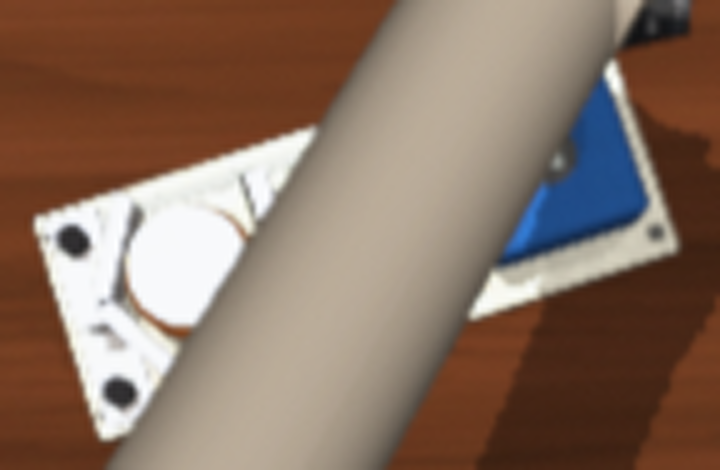

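```bash
python3 -c "
from h import *
tc=lambda u:(u[0]/5+197.6,u[1]/5+185.6)
ax=np.array([540.2,-33]);ey=np.array([-.288,.958]);ex=np.array([.958,.288])
def hc(p): d=p[:2]-ax; return (d@ex).round(1),(d@ey).round(1)
print('jaw face',hc(onz('top',tc((241,175)),81)),hc(onz('top',tc((258,220)),81)))
print('lid',hc(onz('top',tc((187,265)),122)), 'lid left/right edges',hc(onz('top',tc((126,282)),122)),hc(onz('top',tc((246,245)),122)))
print('v arm front', hc(onz('top',tc((134,207)),75)),hc(onz('top',tc((115,300)),75)),hc(onz('top',tc((175,360)),75)))
for ph in (3.7,):
  for th in (70,80,90):
    u=np.array([np.cos(np.radians(ph)),np.sin(np.radians(ph)),0]);p=np.array([540.2,-33,114])+55*u
    k=p+55*(-np.cos(np.radians(th))*u+np.sin(np.radians(th))*np.array([0,0,1]))
    print(ph,th,((proj('scene',[p,k])-[199.6,129.6])*5).round())
"
```

```text
jaw face (np.float64(42.1), np.float64(158.3)) (np.float64(16.1), np.float64(157.0))
lid (np.float64(0.1), np.float64(198.3)) lid left/right edges (np.float64(1.5), np.float64(230.9)) (np.float64(0.4), np.float64(166.1))
v arm front (np.float64(44.5), np.float64(218.3)) (np.float64(-0.1), np.float64(242.7)) (np.float64(-40.7), np.float64(221.8))
3.7 70 [[307. 458.]
 [276. 362.]]
3.7 80 [[307. 458.]
 [289. 369.]]
3.7 90 [[307. 458.]
 [302. 378.]]
```

Request:
move_arm(
  plan=[
    [[0.01,-0.002,0],[0,0,0.048],1],
    [[0.019,-0.003,0],[0,0,0.095],1],
    [[0.029,-0.004,0],[0,0,0.143],1],
    [[0.038,-0.002,0],[0,0,0.191],1],
    [[0.048,0,0],[0,0,0.239],1],
    [[0.057,0.003,0],[0,0,0.287],1],
    [[0.066,0.006,0],[0,0,0.334],1],
    [[0.075,0.009,0],[0,0,0.382],1],
    [[0.084,0.013,0],[0,0,0.43],1],
    [[0.084,0.013,0],[0,0,0.43],1],
  ],
)

```text
t: 14.33
tcp_pos: [590.8, -55.2, 152.3]
eef_rot: [[-0.534, -0.845, 0.001], [-0.845, 0.534, 0.011], [-0.01, 0.005, -1.0]]
contact_force: [5.8, 8.7, -3.3]
gripper_width: 20.5
```

```bash
python3 -c "
from h import *
stat('pics/sc12.png')
b=eyes.grab_frame('top'); crop(b,198,186,342,280,5,'pics/tc12.png');stat()"
```

```text
t 14.33 tcp [590.8 -55.2 152.3] rho 55.26 phi -23.69 toolx -122.3 Ftool [-10.4  -0.2   3.4] Ftan -10.28 Frad 1.77 w 20.5 q7 -1.49
t 14.43 tcp [590.8 -55.2 152.3] rho 55.22 phi -23.68 toolx -122.2 Ftool [-10.   -0.2   3.2] Ftan -9.89 Frad 1.69 w 20.6 q7 -1.49
```

View pics/sc12.png

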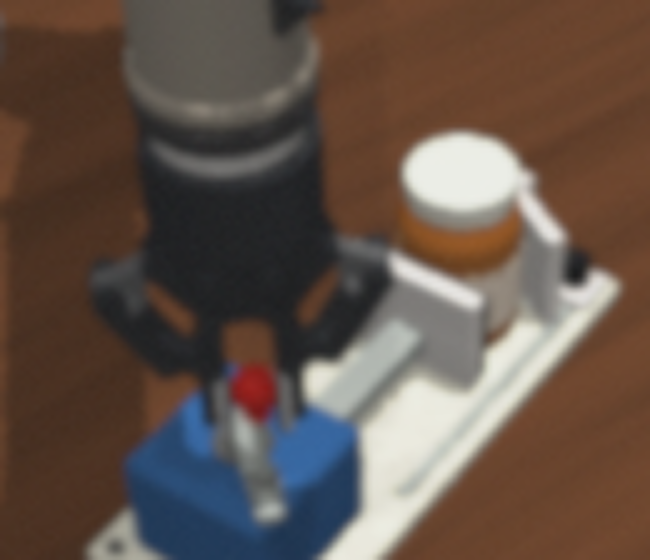

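View pics/tc12.png

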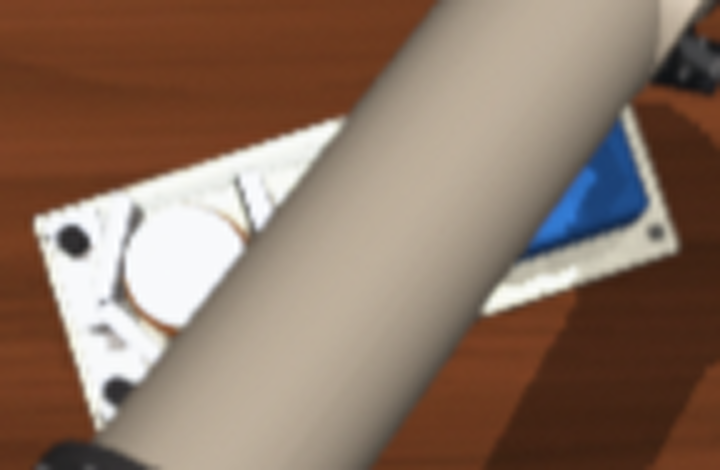

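Request:
move_arm(
  plan=[
    [[0.006,-0.001,0],[0,0,0.029],1],
    [[0.012,-0.002,0],[0,0,0.057],1],
    [[0.017,-0.002,0],[0,0,0.086],1],
    [[0.023,-0.002,0],[0,0,0.115],1],
    [[0.029,-0.001,0],[0,0,0.143],1],
    [[0.035,0,0],[0,0,0.172],1],
    [[0.04,0.001,0],[0,0,0.201],1],
    [[0.046,0.003,0],[0,0,0.229],1],
    [[0.052,0.004,0],[0,0,0.258],1],
    [[0.057,0.006,0],[0,0,0.287],1],
  ],
)

```text
t: 15.27
tcp_pos: [581.5, -69.1, 152.4]
eef_rot: [[-0.76, -0.65, 0.004], [-0.65, 0.76, 0.01], [-0.009, 0.005, -1.0]]
contact_force: [8.7, 7.9, -5.0]
gripper_width: 20.6
```

```bash
python3 -c "
from h import *
stat('pics/sc13.png')"
```

```text
t 15.27 tcp [581.5 -69.1 152.4] rho 54.86 phi -41.16 toolx -139.4 Ftool [-11.7   0.4   5.1] Ftan -11.69 Frad 1.31 w 20.6 q7 -1.72
```

View pics/sc13.png

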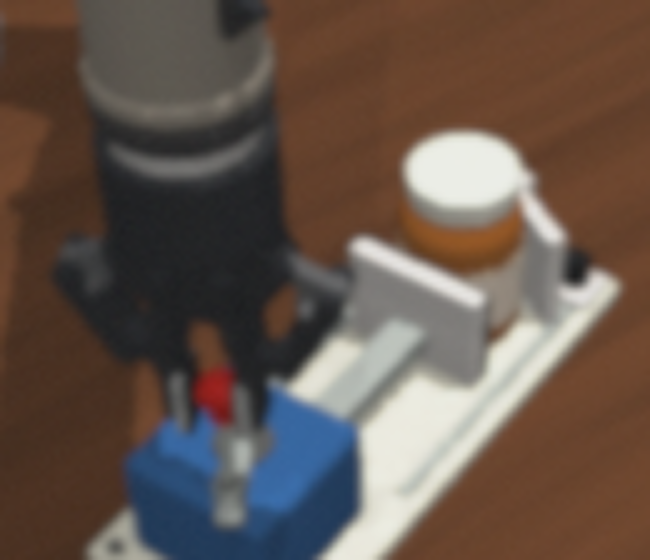

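Request:
move_arm(
  plan=[
    [[0.004,0,0],[0,0,0.019],1],
    [[0.008,-0.001,0],[0,0,0.038],1],
    [[0.012,-0.001,0],[0,0,0.057],1],
    [[0.015,0,0],[0,0,0.076],1],
    [[0.019,0,0],[0,0,0.095],1],
  ],
)

```text
t: 15.73
tcp_pos: [577.4, -73.1, 152.4]
eef_rot: [[-0.82, -0.572, 0.004], [-0.572, 0.82, 0.009], [-0.009, 0.005, -1.0]]
contact_force: [9.1, 6.3, -5.8]
gripper_width: 20.7
```

```bash
python3 -c "
from h import *
stat()"
```

```text
t 15.73 tcp [577.4 -73.1 152.4] rho 54.73 phi -47.12 toolx -145.1 Ftool [-11.   -0.1   5.9] Ftan -10.95 Frad 1.58 w 20.7 q7 -1.79
```

Request:
move_arm(
  plan=[
    [[0.004,0,0],[0,0,0.019],1],
    [[0.008,-0.001,0],[0,0,0.038],1],
    [[0.012,-0.001,0],[0,0,0.057],1],
  ],
)

```text
t: 15.98
tcp_pos: [574.6, -75.4, 152.4]
eef_rot: [[-0.853, -0.522, 0.004], [-0.522, 0.853, 0.009], [-0.008, 0.006, -1.0]]
contact_force: [9.2, 7.0, -4.9]
gripper_width: 20.7
```

```bash
python3 -c "
from h import *
stat()"
```

```text
t 15.98 tcp [574.6 -75.4 152.4] rho 54.63 phi -50.98 toolx -148.5 Ftool [-11.4   1.1   5. ] Ftan -11.49 Frad 0.36 w 20.7 q7 -1.84
```

Request:
move_arm(
  plan=[
    [[0.004,0,0],[0,0,0.019],1],
    [[0.008,-0.001,0],[0,0,0.038],1],
    [[0.012,-0.001,0],[0,0,0.057],1],
  ],
)

```text
t: 16.23
tcp_pos: [571.7, -77.6, 152.4]
eef_rot: [[-0.883, -0.47, 0.004], [-0.47, 0.883, 0.009], [-0.008, 0.006, -1.0]]
contact_force: [9.5, 7.4, -5.5]
gripper_width: 20.4
```

```bash
python3 -c "
from h import *
stat('pics/sc14.png')"
```

```text
t 16.23 tcp [571.7 -77.6 152.4] rho 54.6 phi -54.74 toolx -152.0 Ftool [-11.8   2.    5.6] Ftan -12.06 Frad -0.57 w 20.4 q7 -1.88
```

Request:
move_arm(
  plan=[
    [[0.004,0,0],[0,0,0.019],1],
    [[0.008,-0.001,0],[0,0,0.038],1],
    [[0.012,-0.001,0],[0,0,0.057],1],
  ],
)

```text
t: 16.53
tcp_pos: [568.8, -79.7, 152.4]
eef_rot: [[-0.909, -0.417, 0.004], [-0.417, 0.909, 0.009], [-0.008, 0.006, -1.0]]
contact_force: [9.7, 5.5, -5.4]
gripper_width: 20.7
```

```bash
python3 -c "
from h import *
stat('pics/sc15.png')
a=np.hstack([cv2.imread(f'pics/sc{i}.png')[0:420,350:600] for i in (8,14,15)]);cv2.imwrite('pics/cmp.png',a)"
```

```text
t 16.53 tcp [568.8 -79.7 152.4] rho 54.78 phi -58.53 toolx -155.4 Ftool [-11.1   0.9   5.5] Ftan -11.14 Frad 0.38 w 20.7 q7 -1.93
```

View pics/cmp.png

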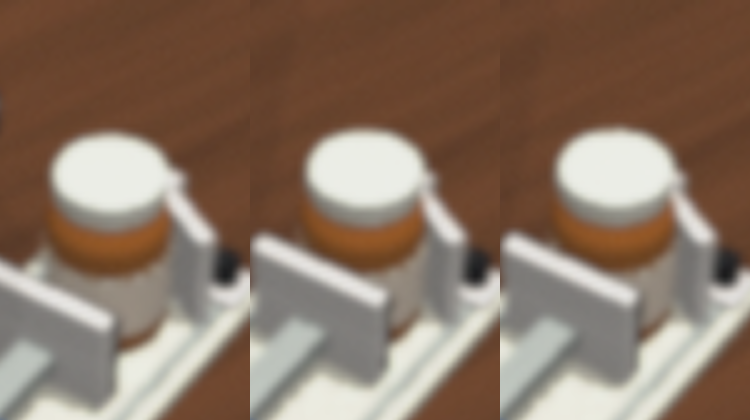

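The jar's lid has shifted about 4 crop px towards the V, so the jaw is now pushing it. I'll go on in small steps and watch the force.

Request:
move_arm(
  plan=[
    [[0.004,0,0],[0,0,0.019],1],
    [[0.008,-0.001,0],[0,0,0.038],1],
    [[0.012,-0.001,0],[0,0,0.057],1],
  ],
)

```text
t: 16.83
tcp_pos: [565.8, -81.7, 152.5]
eef_rot: [[-0.932, -0.362, 0.005], [-0.362, 0.932, 0.009], [-0.008, 0.006, -1.0]]
contact_force: [9.3, 5.7, -5.8]
gripper_width: 20.7
```

```bash
python3 -c "
from h import *
stat()"
```

```text
t 16.83 tcp [565.8 -81.7 152.5] rho 55.03 phi -62.33 toolx -158.8 Ftool [-10.7   1.9   5.9] Ftan -10.87 Frad -0.7 w 20.7 q7 -1.97
```

Request:
move_arm(
  plan=[
    [[0.004,0,0],[0,0,0.019],1],
    [[0.008,-0.001,0],[0,0,0.038],1],
    [[0.012,-0.001,0],[0,0,0.057],1],
  ],
)

```text
t: 17.08
tcp_pos: [563.2, -83.2, 152.5]
eef_rot: [[-0.952, -0.305, 0.006], [-0.305, 0.952, 0.009], [-0.009, 0.006, -1.0]]
contact_force: [11.6, 7.1, -6.3]
gripper_width: 20.8
```

```bash
python3 -c "
from h import *
stat('pics/sc16.png')"
```

```text
t 17.08 tcp [563.2 -83.2 152.5] rho 55.2 phi -65.35 toolx -162.2 Ftool [-13.1   3.1   6.4] Ftan -13.44 Frad -1.59 w 20.8 q7 -2.02
```

Request:
move_arm(
  plan=[
    [[0.004,0,0],[0,0,0.019],1],
    [[0.006,0,0],[0,0,0.029],1],
  ],
)

```text
t: 17.3
tcp_pos: [562.2, -83.6, 152.5]
eef_rot: [[-0.961, -0.277, 0.008], [-0.277, 0.961, 0.009], [-0.01, 0.006, -1.0]]
contact_force: [14.1, 7.1, -7.6]
gripper_width: 20.8
```

```bash
python3 -c "
from h import *
stat('pics/sc17.png')
stat()
a=np.hstack([cv2.imread(f'pics/sc{i}.png')[0:420,350:600] for i in (15,16,17)]);cv2.imwrite('pics/cmp2.png',a)"
```

```text
t 17.3 tcp [562.2 -83.6 152.5] rho 55.15 phi -66.47 toolx -163.9 Ftool [-15.4   2.9   7.7] Ftan -15.77 Frad -0.89 w 20.8 q7 -2.05
t 17.35 tcp [562.2 -83.6 152.6] rho 55.18 phi -66.45 toolx -163.9 Ftool [-13.5   2.5   7.6] Ftan -13.78 Frad -0.77 w 20.9 q7 -2.05
```

View pics/cmp2.png

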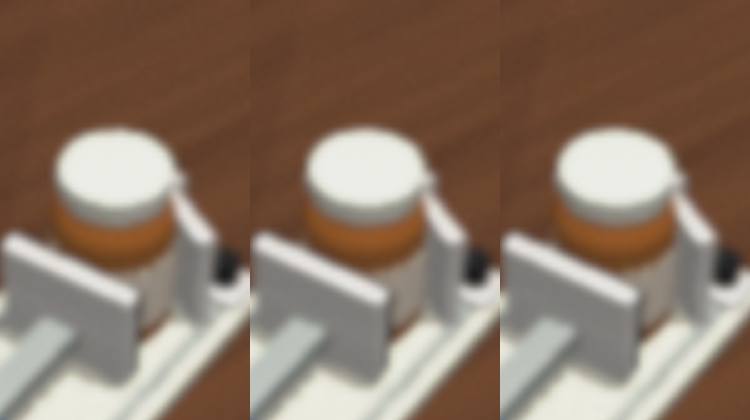

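Request:
move_arm(
  plan=[
    [[0.003,0,0],[0,0,0.015],1],
    [[0.006,0,0],[0,0,0.029],1],
  ],
)

```text
t: 17.52
tcp_pos: [561.2, -83.9, 152.6]
eef_rot: [[-0.969, -0.248, 0.009], [-0.248, 0.969, 0.008], [-0.011, 0.006, -1.0]]
contact_force: [15.3, 6.6, -8.3]
gripper_width: 21.1
```

```bash
python3 -c "
from h import *
stat()"
```

```text
t 17.52 tcp [561.2 -83.9 152.6] rho 55.08 phi -67.55 toolx -165.6 Ftool [-16.4   2.6   8.5] Ftan -16.69 Frad -0.27 w 21.1 q7 -2.07
```

Tangential force rose from about 11 to 16.7 N, and the crank has turned about 0.09 rad since the jar seated, so the squeeze is about 35–47 N. I'll relax the push and then open.

Request:
move_arm(
  plan=[
    [[-0.006,0,0.002],[0,0,0],1],
    [[-0.013,0,0.003],[0,0,0],1],
    [[-0.013,0,0.003],[0,0,0],1],
  ],
)

```text
t: 17.77
tcp_pos: [562.1, -84.6, 152.4]
eef_rot: [[-0.969, -0.247, 0.003], [-0.247, 0.969, 0.007], [-0.005, 0.006, -1.0]]
contact_force: [6.7, 5.9, -0.7]
gripper_width: 21.0
```

```bash
python3 -c "
from h import *
stat()"
```

```text
t 17.77 tcp [562.1 -84.6 152.4] rho 56.08 phi -66.96 toolx -165.7 Ftool [-7.9  4.   0.8] Ftan -8.47 Frad -2.78 w 21.0 q7 -2.08
```

Request:
move_arm(
  plan=[
    [[0,0,0],[0,0,0],0.4],
    [[0,0,0],[0,0,0],0.2],
    [[0,0,0],[0,0,0],0],
    [[0,0,0],[0,0,0],-0.2],
    [[0,0,0],[0,0,0],-0.2],
    [[0,0,0],[0,0,0],-0.2],
  ],
)

```text
t: 18.27
tcp_pos: [558.7, -89.2, 151.7]
eef_rot: [[-0.97, -0.243, -0.001], [-0.243, 0.97, 0.001], [0.001, 0.001, -1.0]]
contact_force: [-0.2, 0.0, -0.7]
gripper_width: 51.1
```

```bash
python3 -c "
from h import *
stat('pics/sc18.png')"
```

```text
t 18.27 tcp [558.7 -89.2 151.7] rho 59.15 phi -71.79 toolx -165.9 Ftool [0.2 0.1 0.7] Ftan 0.22 Frad -0.08 w 51.1 q7 -2.07
```

View pics/sc18.png

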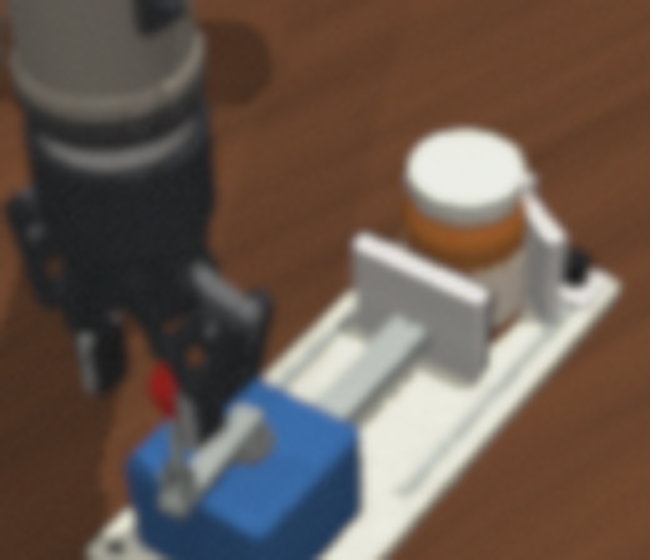

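Request:
move_arm(
  plan=[
    [[-0.01,0,-0.03],[0,0,0],-0.2],
    [[-0.013,0,-0.1],[0,0,0],-0.2],
    [[-0.013,0,-0.2],[0,0,0],-0.2],
    [[-0.013,0,-0.3],[0,0,0],-0.2],
    [[-0.013,0,-0.3],[0,0,0],-0.2],
    [[-0.013,0,-0.3],[0,0,0],-0.2],
  ],
)

```text
t: 18.82
tcp_pos: [564.1, -88.7, 244.1]
eef_rot: [[-0.97, -0.244, 0.004], [-0.244, 0.97, 0.0], [-0.004, -0.001, -1.0]]
contact_force: [0.8, -0.5, 0.3]
gripper_width: 51.1
```

```bash
python3 -c "
from h import *
stat('pics/sc19.png')
b=eyes.grab_frame('top'); cv2.imwrite('pics/tc19.png',b[:,:,::-1])"
```

```text
t 18.82 tcp [564.1 -88.7 244.1] rho 60.63 phi -66.79 toolx -165.9 Ftool [-0.6 -0.7 -0.3] Ftan -0.52 Frad 0.8 w 51.1 q7 -2.19
```

View pics/sc19.png

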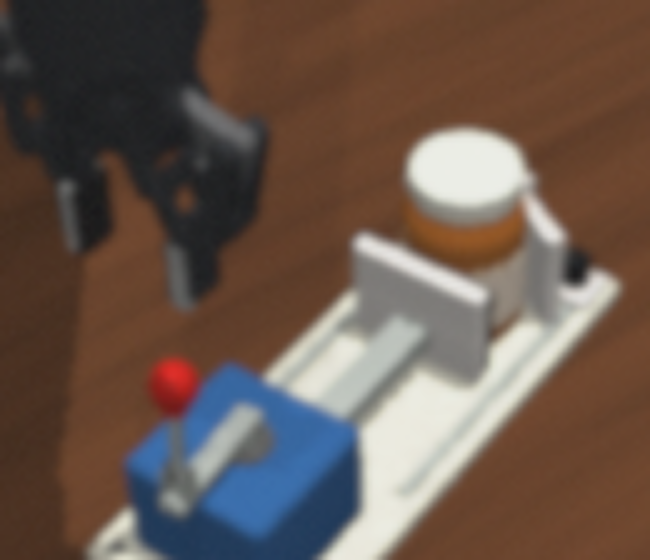

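View pics/tc19.png

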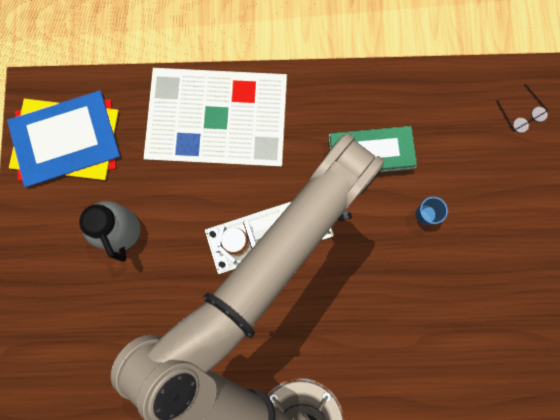

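```bash
python3 -c "
from h import *
a=cv2.imread('pics/sc19.png')[:,:,::-1]; r=redk(a,100,330,240,440); print(r)
print('knob at z169',onz('scene',r[0]/5+[199.6,129.6],169))
for ph in (-65,-70,-75):
  for th in (75,90):
    u=np.array([np.cos(np.radians(ph)),np.sin(np.radians(ph)),0]);p=np.array([540.2,-33,114])+55*u
    k=p+55*(-np.cos(np.radians(th))*u+np.sin(np.radians(th))*np.array([0,0,1]))
    print(ph,th,((proj('scene',[p,k])-[199.6,129.6])*5).round())
"
```

```text
(array([174.29951397, 378.0236938 ]), np.int32(1646))
knob at z169 [557.77739286 -75.23255848 169.        ]
-65 75 [[178. 472.]
 [184. 375.]]
-65 90 [[178. 472.]
 [168. 392.]]
-70 75 [[169. 469.]
 [177. 373.]]
-70 90 [[169. 469.]
 [159. 389.]]
-75 75 [[161. 465.]
 [171. 370.]]
-75 90 [[161. 465.]
 [151. 385.]]
```

```bash
python3 -c "
from plant import hand_in
print(hand_in())"
```

```text
the job is handed in; nothing more can be done
None
```

I clamped the jar and handed the job in at about 19 s of the 72 s allowed. The squeeze is inferred, because I had no direct reading of it.

- **Handle:** I swung it up until it hit its stop, where the force jumped to 10 N and motion stalled. On the way the knob slid to the edge of the pads, so I regripped it at about 45°.
- **Winding:** I turned the crank clockwise about 4.2 rad, turning the tool along with it. At the end I relaxed the push, opened the gripper and rose straight up.
- **Squeeze:** The push needed at the knob rose from about 11 N to 16.7 N, which puts the squeeze near 47 N. The crank angle since the jar seated suggests 33–36 N. Both are inside the 20–70 N window but do not fully agree.
- **Last pictures:** The jar stands upright against the V-block, and the cup, jug and tissue box look undisturbed. The arm is clear, with about zero force on the tool.
- **Handle angle at the end:** I read it as about 80–85°, not exactly at the stop. That image reading is good to roughly 5°, against the required 69° (1.2 rad).

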